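# Set a laser engraver's focus with a blade gauge

## Robot

A 6-joint arm with a two-finger parallel gripper is mounted at the origin on the work surface. World frame = base frame: x ahead of the robot, y to its left, z up, the work surface at z = 0. Lengths are in mm, angles in rad, forces in N, time in s.
With the tool pointing down it reaches from about 350 to 725 mm from the base axis. Payload 4.3 kg.
Tool frame: the origin (TCP) lies at the very end of the fingers, on their centre line; the grasp point (between the pads) lies 19 mm behind it; z points along the fingers, y is the direction in which the jaws open and shut (so a half turn about z gives the same grasp; the last joint's range is limited). The gripper opens to 85 mm and grips with 20 to 120 N. Pads are 22 mm wide; open, the fingers measure 114 mm over their backs; the gripper's body (76 mm by 85 mm) begins 54 mm behind the grasp point. The pads swing forward as they close: fully open they stand 13 mm farther back than shut.
Start: joints at [-1.297, 0.377, 0.081, 1.274, 0, 1.46], TCP at [215.32, -533.202, 231.329] pointing down, gripper open.
Joint ranges: [-2.72, 2.72], [-0.84, 1.66], [-1.02, 1.22], [-1.77, 2.12], [-1.37, 1.28], [-3.14, 3.14]. Speed limits (rad/s): [2.57, 2.57, 3.14, 3.14, 3.14, 3.14].

## Interface

Orientations are given as a 3x3 rotation matrix whose columns are the frame's x, y, z axes.
In Python, from cell import manip gives the robot as it stands.
- The arm moves only by the shell command python3 -m creep 'ROWS' [FORCE]. ROWS is JSON, a list of rows, each a list of 7 numbers: the turn, a rotation vector about the tool's x, y, z in rad, then the shift along the tool's x, y, z in m, then the opening in per cent of the stroke, from 0 (shut) to 100 (fully open). A call has 1 to 10 rows; each row shifts and turns the commanded pose from where the row before left it, along the tool's axes as they then stand; what a row does not reach is not made up. A row lasts 1/10 s, in which the tool goes at most 50 mm and 8.59 degrees, less where a joint would pass 70% of its speed; a pose out of reach is approached as far as the arm can. A call with a gripper value outside its range is refused whole. The fingers move at their own pace and stop on an object; FORCE is the grip in N (left out, the last holds). Time passes only in rows, so rows that do not move let the fingers close. It gives the time, the measured TCP pose, the force and the opening at its end, in the units of the state.
- manip.observe(): the state, without advancing time (a new reading comes with each control period).
- manip.get_image(name): name is "scene" or "top"; returns a dict with "pixels" (384x512x3 uint8, red, green, blue), "fx", "fy", "cx", "cy" (pixels), "extrinsics" (4x4, takes a point from world to camera coordinates). Camera axes: x right, y down, z forward; pixel columns grow to the right and rows downward; lengths in mm; the calibration is good to about 2 mm. A picture is of the moment at which its call begins. There is no depth.
- manip.job_done(): hands the job in, once; it reports no verdict.
The state is a dict: "t": time; "joints": joint angles; "qvel": joint speeds; "joint_torque": joint torques, N m; "position": TCP position; "tool_rot": TCP orientation; "contact_force": force on the tool from outside, world axes, zero at the start; "torque": the same for the moment, N m; "width": finger opening in mm.
Only numpy, scipy, OpenCV 4.12 (cv2) and the standard library are available. Lean on these libraries where they do the work, as an engineer would, in place of code of your own. Each camera call takes 0.05 s, during which the arm holds its last target. There are 200 camera calls.

## Task

Set the focus of the small laser engraver: slide the orange T-shaped gauge along the bed, blade first, into the slot under the raised laser head until the black line across the blade is flush with the front face of the head. Then push the head down by its red pad until it rests on the blade, and leave the gauge lying there in place. Do not disturb the other things on the bench.

Things in the scene. Friction and masses are not known exactly. Their poses are not given: they have to be found in the camera images.
- stand: Engraver's fixed base: flat bed 400 x 200 mm, top surface 12 mm above the bench. Origin at bench level under the slot's centre line; x = direction in which the gauge is pushed in, z up. The bed spans x -295 to +105 mm, y -100 to +100 mm. A grey column 44 x 26 mm, top 118 mm above the bench, stands at x = 40, y = +51 mm and carries the head.
- slot_mouth (a point): Start of the slot on the bed surface, on its centre line (stand x = -5 mm; axes as the stand's). Two blue guide strips 8 mm high form the slot: 40 mm wide from here to 80 mm further in +x; on the -x side they flare out to 70 mm wide at 41 mm before this point.
- head (a joint): Downward travel of the laser head (m): 0 = fully raised, foot 36 mm above the bed; it has come to rest on the gauge's 6 mm blade at 0.030; its stop at 0.036 is the bed. The slide is spring-balanced and stiff: it takes about 4 to 6 N to push and stays at any height where it is left.
- head_front (a point): Lower front edge of the laser head's foot, at mid width, at stand x = +15, y = 0 mm (goes up and down with the head; axes as the stand's). The head is a black block with blue fins, 50 x 50 mm in plan, 74 mm high, on a foot 50 mm long, 32 mm wide. Its upright front face looks to -x, towards the gauge, and passes through this point.
- head_pad (a point): Centre of the top of the red round pad (38 mm across) on top of the laser head, 84 mm above the underside of the foot and 25 mm in +x from the front face; push down here.
- gauge_line (a point): Middle of the black line across the top of the orange gauge's blade (loose, about 150 g). The blade is 34 mm wide, 6 mm thick, lies flat on the bed; +x points along it to its tip, which is 52 mm beyond the line. When inserted, this point lies under the front face of the head.
- gauge_bar (a point): Centre of the orange gauge's cross bar, which is 20 mm (along x) x 80 mm (y) x 24 mm high and stands on the bed, 85 mm behind the line, at the blade's rear end. Its flat rear face (-x side, 10 mm behind this point) is for pushing; same axes as the line.
- offcut_mid (a point): Centre of a plywood offcut 75 x 40 x 5 mm lying on the bed beside the slot (bystander).
- green_gauge_mid (a point): Middle of a green spare T-shaped gauge, 130 x 80 x 24 mm, with a thicker blade, on the bench; 12 mm above its underside (bystander, not to be used).
- bottle_mid (a point): Centre of a black bottle, 68 mm across, 140 mm high (bystander).
- mug_mid (a point): Centre of a white mug, 80 mm across, 90 mm high (bystander).
- screwdriver_mid (a point): A point 12 mm above the origin (near the middle) of a screwdriver lying on the bench (bystander).
- rocket_mid (a point): Centre of a yellow printed model rocket, 60 mm across, 130 mm high (bystander).
Mind the look-alikes: they are no part of the job. What is shaped like the part that bears gauge_line but brown, pink or white is not meant.

How it is judged (in metres and radians):
On the way, in this order (a step that is already met when the one before it is completed fails the run):
1. the gauge's black line is flush with the head's front face (within 4 mm), blade in the slot, while the head is still clear above it (x of gauge_line in the frame of head_front between -0.004 and 0.004 m and y of gauge_line in the frame of head_front between -0.006 and 0.006 m and angle between the x axis of gauge_line and the x axis of stand, either way round below 0.12 rad and angle between gauge_line's own z axis and vertical below 0.06 rad and value of joint head below 0.0275 m), for 0.2 s.
2. the head has been pushed down onto the blade, with the line still flush (x of gauge_line in the frame of head_front between -0.004 and 0.004 m and y of gauge_line in the frame of head_front between -0.006 and 0.006 m and angle between the x axis of gauge_line and the x axis of stand, either way round below 0.12 rad and angle between gauge_line's own z axis and vertical below 0.06 rad and value of joint head between 0.0284 and 0.0325 m), for 0.2 s.
At the end, for the whole second after the job is handed in: The gauge lies flat and still in the slot (within 6 mm of its centre line sideways and 0.12 rad in direction), its black line within 4 mm of the head's front face, and the head rests on the blade (travel 28.4 to 32.5 mm) (all of step 2 and linear speed of gauge below 0.01 m/s); the robot touches nothing.
It fails at once if one of the bystanders is moved by more than 20 mm (distance of any of offcut_mid, green_gauge_mid, bottle_mid, mug_mid, screwdriver_mid, rocket_mid from where it was at the start of the episode above 0.02 m).
It also fails if it takes over 54 s, if anything falls off the work surface, if the arm or the gripper's body presses on something with over 40 N, if the wrist force passes 120 N, or if a joint passes its speed limit or range.

## Working session

There is one attempt and no reset: what is moved stays moved. The work goes in short steps, Python scripts to look and compute and a shell command to move; the robot and the scene stay as the last step left them, time stands still between calls to the robot, and variables do not carry over. Pictures are saved under pics/ and viewed, about 8 in all and at most 12, crops included, and the job is handed in when it is done.

```bash
ls; mkdir -p pics
cat > h.py <<'E'
import numpy as np, cv2
from cell import manip
def snap(name,tag):
    d=manip.get_image(name); np.savez('pics/%s.npz'%tag,**{k:np.array(v) for k,v in d.items()})
    cv2.imwrite('pics/%s.png'%tag,cv2.cvtColor(np.array(d['pixels']),cv2.COLOR_RGB2BGR)); return d
def ld(tag): return np.load('pics/%s.npz'%tag)
def ray(d,u,v):
    E=d['extrinsics'];R=E[:3,:3];t=E[:3,3]
    return -R.T@t, R.T@np.array([(u-d['cx'])/d['fx'],(v-d['cy'])/d['fy'],1.])
def pz(d,u,v,z):
    o,r=ray(d,u,v); return o+r*(z-o[2])/r[2]
def proj(d,p):
    E=d['extrinsics'];q=E[:3,:3]@np.array(p,float)+E[:3,3]
    return np.array([d['fx']*q[0]/q[2]+d['cx'],d['fy']*q[1]/q[2]+d['cy']])
def crop(tag,x0,y0,x1,y1,s,out):
    im=cv2.imread('pics/%s.png'%tag)[y0:y1,x0:x1]
    cv2.imwrite('pics/%s.png'%out,cv2.resize(im,None,fx=s,fy=s,interpolation=cv2.INTER_CUBIC))
E
python3 - <<'E'
from h import *
for n in('top','scene'):
    d=snap(n,n+'0'); print(n,d['fx'],d['cx'],d['cy'],np.round(ray(d,d['cx'],d['cy']),2).tolist())
a=cv2.imread('pics/top0.png');b=cv2.imread('pics/scene0.png')
s=manip.observe();print(s['tool_rot'],s['width'],s['t'],s['contact_force'])
E
```

```text
pics
top 351.2149352084512 260.3841032637606 190.3996458566798 [[435.91, 27.01, 1184.16], [0.09, -0.02, -1.0]]
scene 401.7657253777125 252.99759503807988 192.14526658766798 [[1146.89, -895.36, 986.67], [-0.43, 0.64, -0.64]]
[[ 9.27246010e-01  3.74452403e-01 -4.85272805e-04]
 [ 3.74452654e-01 -9.27244324e-01  1.78120595e-03]
 [ 2.17010392e-04 -1.83332780e-03 -9.99998296e-01]] 85.30180793385203 0.1 [-0.26382566  0.07465525 -1.27444309]
```

View pics/top0.png

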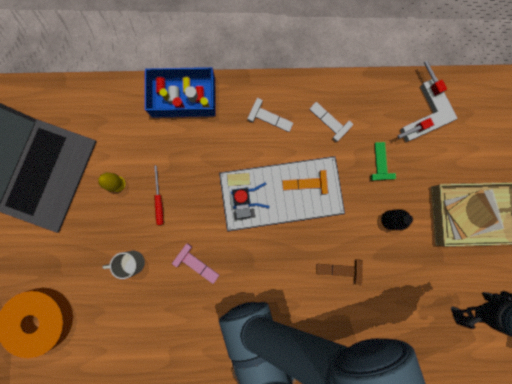

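View pics/scene0.png

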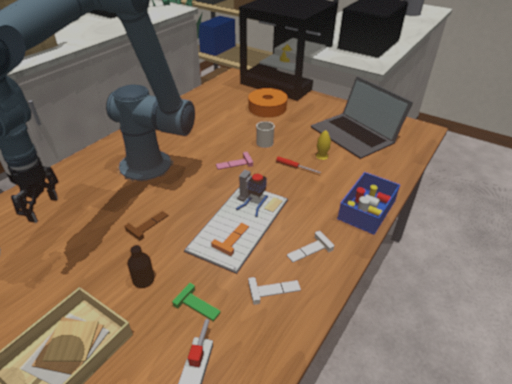

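The orange gauge at top (305,182) lies on the bed with its blade pointing at the head (241,197). The look-alikes are brown (340,271), pink (195,263), white (270,115) and (330,121), and green (382,162). Only the orange one fits. I'll confirm it in an enlarged crop.

Run:
```python
from h import *
crop('top0',212,150,352,236,5.6,'c1'); crop('scene0',180,160,300,270,5,'c2')
d=ld('top0')
for n,u,v,z in [('bedLL',229,230,12),('bedLR',344,213,12),('bedUR',334,157,12),('bedUL',220,172,12)]: print(n,pz(d,u,v,z).round(1))
```

```text
bedLL [417.7 110.3  12. ]
bedLR [ 463.6 -275.    12. ]
bedUR [ 654.2 -250.3   12. ]
bedUL [612.3 136.9  12. ]
```

View pics/c1.png

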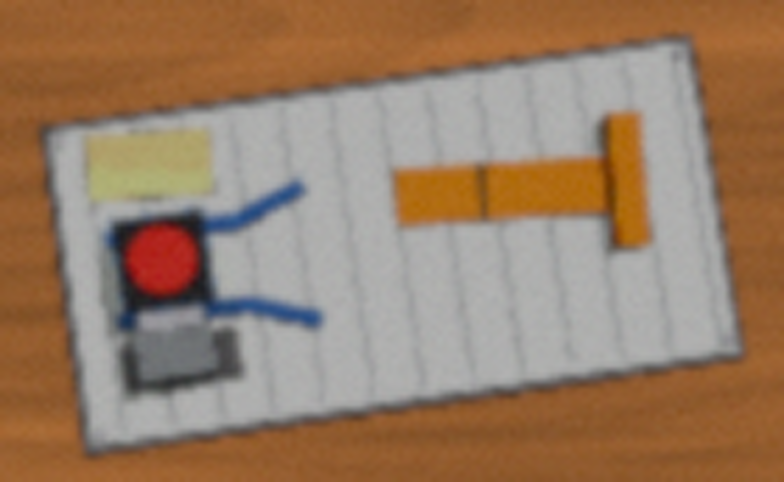

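View pics/c2.png

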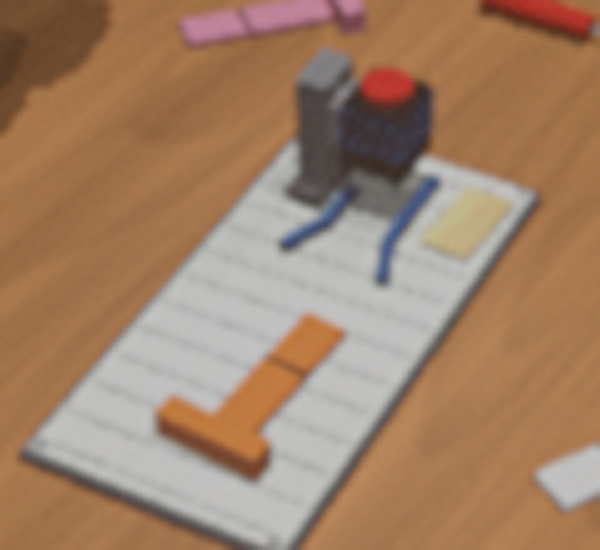

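```bash
cat > fit.py <<'E'
from h import *
from scipy.optimize import least_squares
def fit(d,obs,x0):
    # obs: (u,v,localx,localy,z)
    def f(p):
        c,s=np.cos(p[2]),np.sin(p[2]); return np.concatenate([proj(d,[p[0]+c*x-s*y,p[1]+s*x+c*y,z])-[u,v] for u,v,x,y,z in obs])
    r=least_squares(f,x0,x_scale=[100,100,1]); return r.x,r.fun.reshape(-1,2)
E
python3 - <<'E'
from fit import *
C=lambda x,y:((x+.5)/5.6-.5+212,(y+.5)/5.6-.5+150)
d=ld('top0')
# stand x points to image left (+world y)
st=[(*C(48,130),105,-100,12),(*C(690,42),-295,-100,12),(*C(740,352),-295,100,12),(*C(92,448),105,100,12)]
S,r=fit(d,st,[540,30,1.5]);print('stand',S.round(3));print(r.round(2))
S2,r=fit(d,st+[(*C(162,260),40,0,132)],[540,30,1.5]);print('stand+pad',S2.round(3));print(r.round(2))
g=[(*C(480,165),0,-17,18),(*C(485,219),0,17,18),(*C(394,171),52,-17,18),(*C(400,226),52,17,18),(*C(609,113),-75,-40,36),(*C(640,112),-95,-40,36),(*C(650,245),-95,40,36),(*C(615,250),-75,40,36)]
G,r=fit(d,g,[580,-100,1.5]);print('gauge',G.round(3));print(r.round(2))
d2=ld('scene0');C2=lambda x,y:((x+.5)/5-.5+180,(y+.5)/5-.5+160)
st=[(*C2(540,195),105,-100,12),(*C2(275,545),-295,-100,12),(*C2(25,452),-295,100,12)]
T,r=fit(d2,st+[(*C2(388,84),40,0,132)],S);print('stand scene',T.round(3));print(r.round(2))
g=[(*C2(272,356),0,17,18),(*C2(305,376),0,-17,18),(*C2(312,314),52,17,18),(*C2(346,333),52,-17,18),(*C2(158,409),-95,40,36),(*C2(178,396),-75,40,36),(*C2(269,441),-75,-40,36),(*C2(256,458),-95,-40,36)]
H,r=fit(d2,g,G);print('gauge scene',H.round(3));print(r.round(2))
for S_,G_ in((S2,G),(T,H)):
    c,s=np.cos(S_[2]),np.sin(S_[2]);R=np.array([[c,-s],[s,c]])
    print('gauge in stand',(R.T@(G_[:2]-S_[:2])).round(1),G_[2]-S_[2])
s=manip.observe();print(s['position'],np.arctan2(*s['tool_rot'][:2,0][::-1]))
E
```

```text
stand [526.22   24.954   1.687]
[[-1.35 -1.09]
 [ 0.92 -1.73]
 [ 1.7   1.27]
 [-1.22  1.37]]
stand+pad [525.777  25.11    1.688]
[[-1.41 -0.92]
 [ 0.84 -1.67]
 [ 1.67  1.32]
 [-1.24  1.53]
 [ 0.17 -0.38]]
gauge [ 564.691 -122.577    1.608]
[[ 0.01 -0.15]
 [-0.13  0.28]
 [-0.08 -0.27]
 [-0.44 -0.  ]
 [-0.34  0.18]
 [ 0.12 -0.01]
 [ 0.32  0.24]
 [ 0.53 -0.27]]
stand scene [528.703  23.153   1.683]
[[ 0.84 -0.92]
 [ 1.28  3.06]
 [-2.21 -1.13]
 [ 0.15 -2.73]]
gauge scene [ 570.352 -125.593    1.598]
[[-0.82  0.16]
 [ 0.9   0.07]
 [-0.3  -0.34]
 [ 1.1  -0.42]
 [-0.74  0.35]
 [-1.02 -0.8 ]
 [ 0.95  0.07]
 [-0.05  0.63]]
gauge in stand [-151.2  -21.4] -0.07999363338687782
gauge in stand [-152.5  -24.8] -0.08416983009127166
[ 215.16900542 -532.60428387  230.44347748] 0.38380642194857
```

```bash
python3 -m creep '[[0,0,0.1173,0,0,0,100],[0,0,0.1173,0,0,0,100],[0,0,0.1173,0,0,0,100]]' 40; python3 -m creep '[[0,0,0,0.036,-0.0315,0,100],[0,0,0,0.036,-0.0315,0,100],[0,0,0,0.036,-0.0315,0,100],[0,0,0,0.036,-0.0315,0,100],[0,0,0,0.036,-0.0315,0,100],[0,0,0,0.036,-0.0315,0,100],[0,0,0,0.036,-0.0315,0,100],[0,0,0,0.036,-0.0315,0,100],[0,0,0,0.036,-0.0315,0,100],[0,0,0,0,0,0,100]]'
```

```text
t: 0.4
position: [215.2, -532.8, 230.7]
tool_rot: [[1.0, 0.027, -0.0], [0.027, -1.0, 0.001], [-0.0, -0.001, -1.0]]
contact_force: [-0.0, -0.4, 1.3]
width: 85.5
t: 1.4
position: [533.3, -235.1, 230.5]
tool_rot: [[0.999, 0.039, 0.001], [0.039, -0.999, 0.002], [0.001, -0.002, -1.0]]
contact_force: [-0.8, -0.1, 0.4]
width: 85.6
```

```bash
python3 -m creep '[[0,0,0,0.036,-0.0254,0,100],[0,0,0,0,0,0.04,100],[0,0,0,0,0,0.04,100],[0,0,0,0,0,0.04,100],[0,0,0,0,0,0.03,100],[0,0,0,0,0,0,100]]'
python3 - <<'E'
from h import *
snap('top','top1');snap('scene','scene1');a=cv2.imread('pics/top1.png')[140:250,200:360];b=cv2.imread('pics/scene1.png')[140:270,170:310]
a=cv2.resize(a,(800,550))[:,:,:];b=cv2.resize(b,(592,550));cv2.imwrite('pics/m1.png',cv2.resize(np.hstack([a,b]),None,fx=.57,fy=.57,interpolation=cv2.INTER_AREA))
E
```

```text
t: 2.0
position: [560.5, -211.5, 76.1]
tool_rot: [[0.999, 0.031, -0.01], [0.031, -1.0, 0.005], [-0.01, -0.005, -1.0]]
contact_force: [-0.9, 0.3, -0.1]
width: 85.4
```

View pics/m1.png

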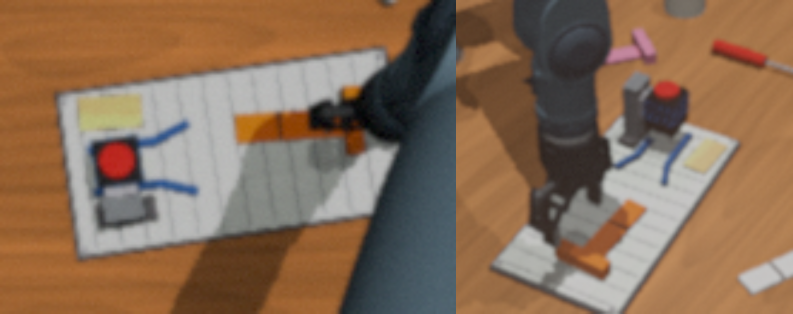

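The open fingers straddle the bar of the orange gauge: top view (352,120), scene view (580,255). I'll check the settled pose, then go down.

```bash
python3 -m creep '[[0,0,0,0.006,-0.003,0.02,100],[0,0,0,0,0,0.02,100],[0,0,0,0,0,0.007,100],[0,0,0,0,0,0,100],[0,0,0,0,0,0,100]]'
```

```text
t: 2.6
position: [572.2, -210.5, 36.1]
tool_rot: [[0.999, 0.032, 0.002], [0.032, -0.999, -0.001], [0.002, 0.001, -1.0]]
contact_force: [0.2, 0.8, 0.4]
width: 85.1
```

```bash
python3 -m creep '[[0,0,0,-0.004,-0.002,0.008,100],[0,0,0,0,0,0.004,100],[0,0,0,0,0,0,60],[0,0,0,0,0,0,40],[0,0,0,0,0,0,30]]' 25;python3 -m creep '[[0,0,0,0,0,0,25],[0,0,0,0,0,0,20],[0,0,0,0,0,0,10],[0,0,0,0,0,0,10],[0,0,0,0,0,0,10],[0,0,0,0,0,0,10],[0,0,0,0,0,0,10]]'
```

```text
t: 3.1
position: [567.3, -208.0, 22.5]
tool_rot: [[0.999, 0.032, 0.0], [0.032, -0.999, -0.0], [0.0, 0.0, -1.0]]
contact_force: [-0.1, 0.5, 0.0]
width: 44.1
t: 3.8
position: [567.4, -208.2, 22.6]
tool_rot: [[0.999, 0.032, 0.001], [0.032, -0.999, -0.001], [0.001, 0.001, -1.0]]
contact_force: [0.1, -0.1, 3.6]
width: 19.4
```

```bash
python3 -m creep '[[0,0,0,0,0,-0.0005,10],[0,0,-0.042,0,0,0,10],[0,0,-0.042,0,0,0,10],[0,0,0,-0.007,-0.003,0,10],[0,0,0,-0.007,-0.003,0,10],[0,0,0,0,0,0,10],[0,0,0,0,0,0,10]]'
python3 - <<'E'
from h import *
snap('top','top2');crop('top2',212,150,352,236,5.6,'c3')
E
```

```text
t: 4.5
position: [551.3, -203.1, 22.6]
tool_rot: [[0.993, 0.115, -0.002], [0.115, -0.993, 0.001], [-0.002, -0.001, -1.0]]
contact_force: [-0.8, 0.3, 0.9]
width: 18.9
```

View pics/c3.png

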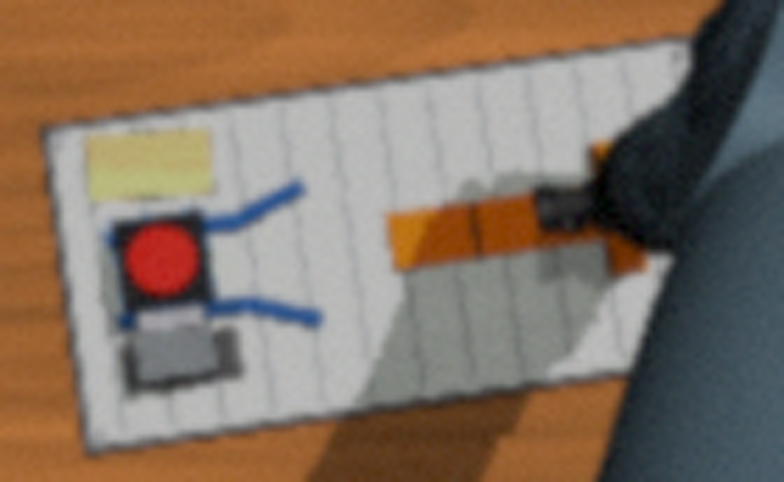

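The gauge has come along and is nearly aligned with the slot. Line centre is near (476,230), tip corners near (388,214) and (399,271), and the funnel ends near (300,187) and (320,318).

Run:
```python
from fit import *
C=lambda x,y:((x+.5)/5.6-.5+212,(y+.5)/5.6-.5+150)
d=ld('top2'); S=np.array([525.8,25.1,1.688]);c,s=np.cos(S[2]),np.sin(S[2]);R=np.array([[c,-s],[s,c]])
L=lambda x,y,z:(R.T@(pz(d,*C(x,y),z)[:2]-S[:2])).round(1)
print('funnel',L(300,187,20),L(320,318,20),'mouth',L(238,222,20),L(248,303,20),'pad',L(162,260,132))
G,r=fit(d,[(*C(473,203),0,-17,18),(*C(480,256),0,17,18),(*C(388,214),52,-17,18),(*C(399,271),52,17,18)],[553,-118,1.69]);print(G,r.round(2).tolist(),R.T@(G[:2]-S[:2]),G[2]-S[2])
p=manip.observe()['position'][:2];print('tcp',R.T@(p-S[:2]))
```

```text
funnel [-43.7 -39.8] [-44.1  39.2] mouth [ -4.2 -24.3] [-3.2 24.3] pad [40.7  1.1]
[ 542.58710197 -119.21568602    1.69999928] [[0.04, -0.31], [0.47, 0.24], [-0.1, 0.11], [-0.42, -0.04]] [-145.28861804    0.20369638] 0.011999284722382653
tcp [-229.72619082    1.02761105]
```

```bash
python3 -m creep '[[0,0,0,0,-0.012,0,10],[0,0,0,0,-0.012,0,10],[0,0,0,0,-0.012,0,10],[0,0,0,0,-0.012,0,10],[0,0,0,0,-0.012,0,10],[0,0,0,0,-0.012,0,10],[0,0,0,0,-0.012,0,10],[0,0,0,0,-0.012,0,10],[0,0,0,0,0,0,10]]';python3 -m creep '[[0,0,0,0,-0.01,0,10],[0,0,0,0,-0.01,0,10],[0,0,0,0,-0.01,0,10],[0,0,0,0,-0.01,0,10],[0,0,0,0,-0.008,0,10],[0,0,0,0,-0.008,0,10],[0,0,0,0,0,0,10],[0,0,0,0,0,0,10]]'
python3 - <<'E'
from h import *
snap('top','top3');crop('top3',212,150,352,236,5.6,'c4')
S=np.array([525.8,25.1,1.688]);c,s=np.cos(S[2]),np.sin(S[2]);R=np.array([[c,-s],[s,c]])
print('tcp',R.T@(manip.observe()['position'][:2]-S[:2]))
E
```

```text
t: 5.45
position: [540.8, -106.4, 22.7]
tool_rot: [[0.993, 0.118, -0.001], [0.118, -0.993, 0.001], [-0.001, -0.001, -1.0]]
contact_force: [0.7, 1.0, -1.4]
width: 19.3
t: 6.25
position: [535.0, -52.5, 22.8]
tool_rot: [[0.993, 0.116, 0.0], [0.116, -0.993, -0.0], [0.0, 0.0, -1.0]]
contact_force: [-0.8, 0.7, -1.8]
width: 19.3
tcp [-78.42984141  -0.17411509]
```

View pics/c4.png

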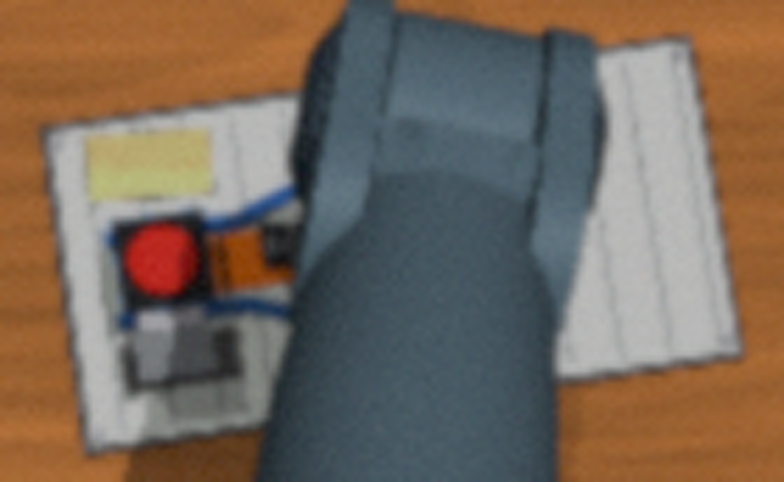

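```bash
cat > prof.py <<'E'
from fit import *
import sys
d=ld(sys.argv[1]);im=d['pixels'].astype(int)
S=np.array([525.8,25.1,1.688]);c,s=np.cos(S[2]),np.sin(S[2]);R=np.array([[c,-s],[s,c]])
xs=np.arange(-16,24,1.)
acc=[]
for y in np.arange(-11,12,2):
    uv=np.array([proj(d,[*(S[:2]+R@[x,y]),18]) for x in xs]).astype(np.float32)
    acc.append(cv2.remap(d['pixels'].astype(np.float32),uv[:,0].reshape(1,-1),uv[:,1].reshape(1,-1),cv2.INTER_CUBIC)[0])
print([(int(x),int(v)) for x,v in zip(xs,np.mean(acc,0)[:,0])])
print('cam in stand',(R.T@(ray(d,0,0)[0][:2]-S[:2])).round(1))
E
python3 prof.py top3
```

```text
[(-16, 100), (-15, 111), (-14, 122), (-13, 130), (-12, 136), (-11, 139), (-10, 141), (-9, 142), (-8, 143), (-7, 143), (-6, 143), (-5, 143), (-4, 143), (-3, 143), (-2, 143), (-1, 143), (0, 142), (1, 140), (2, 136), (3, 129), (4, 119), (5, 108), (6, 97), (7, 89), (8, 85), (9, 85), (10, 89), (11, 92), (12, 94), (13, 91), (14, 84), (15, 74), (16, 62), (17, 49), (18, 39), (19, 33), (20, 33), (21, 35), (22, 41), (23, 49)]
cam in stand [12.4 89. ]
```

```bash
python3 -m creep '[[0,0,0,0,-0.004,0,10],[0,0,0,0,-0.004,0,10],[0,0,0,0,0,0,10],[0,0,0,0,0,0,10],[0,0,0,0,0,0,10]]'
python3 - <<'E'
from h import *
snap('top','top4');snap('scene','scene4');crop('scene4',200,165,280,235,8,'c5')
S=np.array([525.8,25.1,1.688]);c,s=np.cos(S[2]),np.sin(S[2]);R=np.array([[c,-s],[s,c]])
print('tcp',R.T@(manip.observe()['position'][:2]-S[:2]))
E
python3 prof.py top4
```

```text
t: 6.8
position: [534.1, -44.8, 22.8]
tool_rot: [[0.993, 0.116, 0.0], [0.116, -0.993, -0.0], [0.0, 0.0, -1.0]]
contact_force: [0.8, 0.7, -1.6]
width: 19.0
tcp [-7.03704419e+01 -3.94821472e-02]
[(-16, 60), (-15, 62), (-14, 63), (-13, 63), (-12, 65), (-11, 68), (-10, 75), (-9, 83), (-8, 93), (-7, 105), (-6, 115), (-5, 125), (-4, 133), (-3, 138), (-2, 140), (-1, 142), (0, 142), (1, 140), (2, 138), (3, 136), (4, 132), (5, 127), (6, 122), (7, 118), (8, 115), (9, 113), (10, 110), (11, 106), (12, 98), (13, 88), (14, 76), (15, 64), (16, 53), (17, 43), (18, 34), (19, 30), (20, 30), (21, 32), (22, 38), (23, 47)]
cam in stand [12.4 89. ]
```

View pics/c5.png

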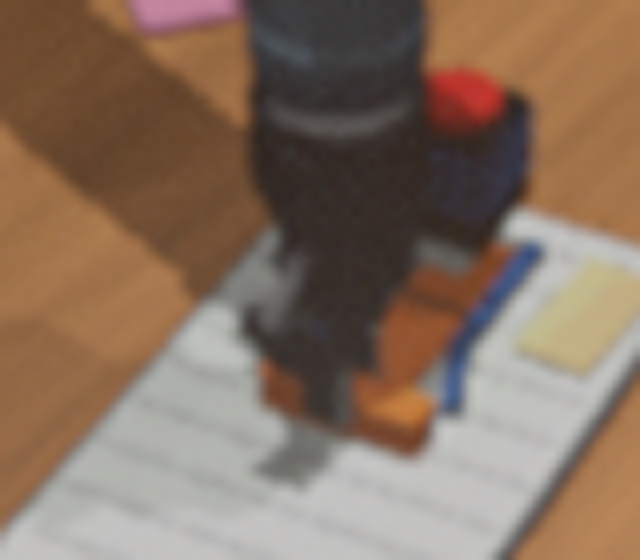

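The line now merges with the head's front edge in the top profile. In the scene view it crosses the blade at about (430,295), below the head. I'll release and lift clear.

```bash
python3 -m creep '[[0,0,0,0,0,0,35],[0,0,0,0,0,0,45],[0,0,0,0,0,0,55],[0,0,0,0,0,0,60],[0,0,0,0,0,-0.01,60],[0,0,0,0,0,-0.03,60],[0,0,0,0,0,-0.04,60],[0,0,0,0,0,-0.05,60]]'; python3 -m creep '[[0,0,0,0,0.03,-0.05,40],[0,0,0,0,0.04,0,0],[0,0,0,0,0.04,0,0],[0,0,0,0,0.04,0,0],[0,0,0,0,0,0,0],[0,0,0,0,0,0,0],[0,0,0,0,0,0,0]]'
python3 - <<'E'
from h import *
snap('top','top5');snap('scene','scene5')
a=cv2.imread('pics/top5.png')[165:225,222:312];b=cv2.imread('pics/scene5.png')[165:245,210:290]
cv2.imwrite('pics/m5.png',np.vstack([cv2.resize(a,(720,480),interpolation=cv2.INTER_CUBIC)]));crop('scene5',205,165,275,225,10,'c6')
E
python3 prof.py top5
```

```text
t: 7.7
position: [532.4, -44.4, 153.4]
tool_rot: [[0.993, 0.116, -0.003], [0.116, -0.993, 0.001], [-0.003, -0.001, -1.0]]
contact_force: [1.5, 0.1, -1.0]
width: 51.4
t: 8.4
position: [550.6, -188.5, 196.0]
tool_rot: [[0.993, 0.116, -0.0], [0.116, -0.993, 0.0], [-0.0, -0.001, -1.0]]
contact_force: [-0.4, 1.0, -0.2]
width: -0.2
[(-16, 185), (-15, 185), (-14, 185), (-13, 185), (-12, 185), (-11, 185), (-10, 184), (-9, 184), (-8, 184), (-7, 185), (-6, 185), (-5, 185), (-4, 185), (-3, 185), (-2, 185), (-1, 186), (0, 186), (1, 186), (2, 186), (3, 186), (4, 186), (5, 186), (6, 187), (7, 187), (8, 187), (9, 185), (10, 181), (11, 174), (12, 162), (13, 147), (14, 128), (15, 108), (16, 89), (17, 71), (18, 56), (19, 49), (20, 49), (21, 54), (22, 64), (23, 77)]
cam in stand [12.4 89. ]
```

View pics/m5.png

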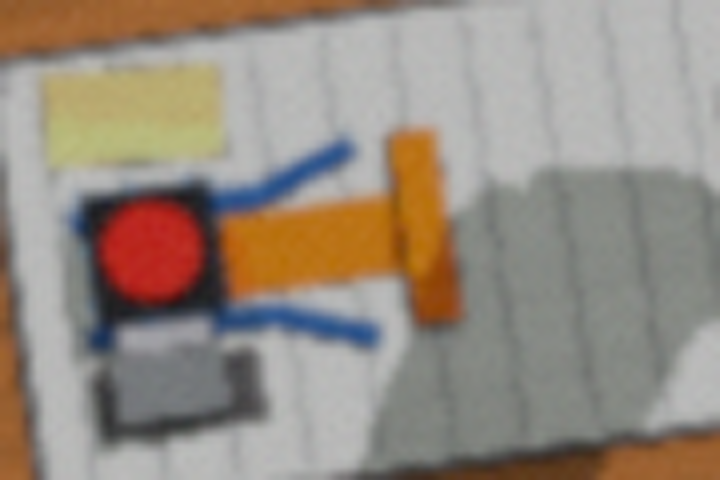

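View pics/c6.png

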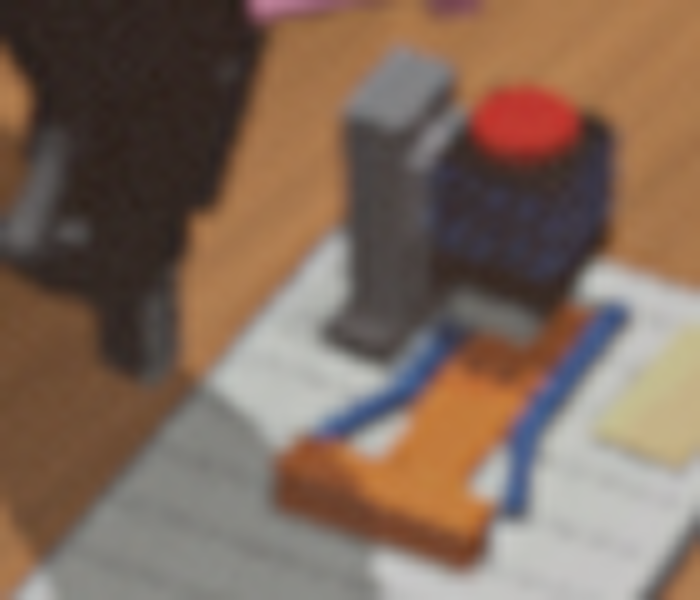

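The gauge sits straight in the slot with its line right at the head's front edge: top crop near (218,250), hidden under the edge, and scene crop (495,355). I'll check numerically against the bar and pad.

Run:
```python
from fit import *
d=ld('top5');S=np.array([525.8,25.1,1.688]);c,s=np.cos(S[2]),np.sin(S[2]);R=np.array([[c,-s],[s,c]])
C=lambda x,y:((x+.5)/8-.5+222,(y+.5)/8-.5+165)
G,r=fit(d,[(*C(388,133),10,-40,36),(*C(437,129),-10,-40,36),(*C(462,321),-10,40,36),(*C(415,325),10,40,36)],[535,-45,1.69])
print('bar',R.T@(G[:2]-S[:2]),G[2]-S[2],r.round(1).tolist())
im=d['pixels'].astype(int);m=(im[...,0]>120)&(im[...,1]<70)&(im[...,2]<70);m[:, :222]=0;m[:165]=0;m[225:]=0;m[:,312:]=0
v,u=np.nonzero(m);p=pz(d,u.mean(),v.mean(),132);print('pad',p,R.T@(p[:2]-S[:2]),len(u))
for t in('top3','top4','top5'):
  pass
d2=ld('scene5');C2=lambda x,y:((x+.5)/10-.5+205,(y+.5)/10-.5+165)
T=np.array([528.7,23.2,1.685])
f=lambda x,y,z:(R.T@(pz(d2,*C2(x,y),z)[:2]-S[:2])).round(1)
print('scene line',f(495,352,18),'pad',f(526,122,132),'bar rear top corners',f(278,455,36))
s=manip.observe();print(s['position'])
```

```text
bar [-69.36297644  -1.09208635] -0.016746588142030783 [[0.1, 0.1], [-0.0, -0.2], [0.1, -0.1], [-0.1, 0.2]]
pad [519.30187681  56.86976759 132.        ] [32.31167281  2.7385284 ] 128
scene line [24.8  2.4] pad [ 21.3 -10.4] bar rear top corners [-79.7  35. ]
[ 550.71815608 -188.1162686   195.91933299]
```

Run:
```python
from fit import *
S=np.array([525.8,25.1,1.688]);c,s=np.cos(S[2]),np.sin(S[2]);R=np.array([[c,-s],[s,c]])
d=ld('top5');d2=ld('scene5');W=lambda x,y,z:[*(S[:2]+R@[x,y]),z]
def tri(a,b):
    f=lambda p:np.r_[proj(d,p)-a,proj(d2,p)-b]
    r=least_squares(f,[520,60,120]);return np.r_[R.T@(r.x[:2]-S[:2]),r.x[2]].round(1),r.fun.round(2)
t=lambda x,y:np.array([(x+.5)/8-.5+222,(y+.5)/8-.5+165]);q=lambda x,y:np.array([(x+.5)/10-.5+205,(y+.5)/10-.5+165])
print('pad',tri(t(152,251),q(526,122)))
print('column top corners far-front etc')
print('bar rear +y corner top',tri(t(462,321),q(278,455)), 'bar front -y',tri(t(388,133),q(493,508)))
c6=lambda p:((proj(d2,p)+.5-[205,165])*10-.5).round(0)
for n,p in dict(line=(15.6,0,18),linL=(15.6,17,18),linR=(15.6,-17,18),pad132=(40.7,1,132),pad115=(40.7,1,115),barrear=(-80,40,36),barrearR=(-80,-40,36),col=(18,64,118),col2=(18,38,118),col3=(62,38,118),funL=(-46,39,20),funR=(-46,-39,20)).items(): print(n,c6(W(*p)))
```

```text
pad (array([ 41. ,  -0.6, 115.3]), array([-0.01, -0.02, -0.03,  0.  ]))
column top corners far-front etc
bar rear +y corner top (array([-77.9,  38. ,  33.3]), array([-0.28, -0.34, -0.48,  0.02])) bar front -y (array([-60.7, -41.8,  28.3]), array([ 0.15,  0.19,  0.26, -0.02]))
line [489. 368.]
linL [449. 354.]
linR [531. 382.]
pad132 [522.  84.]
pad115 [521. 122.]
barrear [265. 451.]
barrearR [466. 523.]
col [337.  99.]
col2 [400. 120.]
col3 [458.  55.]
funL [316. 429.]
funR [507. 498.]
```

The head seems to stand about 11–17 mm below fully raised already (pad top near z 115–121). I'll push by force feedback, expecting the pad to stop at about z 102. First I move over the pad.

```bash
python3 -m creep '[[0,0,0,0,-0.03,0,0],[0,0,0,0,-0.04,0,0],[0,0,0,0,-0.04,0,0],[0,0,0,0,-0.04,0,0],[0,0,0,0,-0.04,0,0],[0,0,0,0,-0.04,0,0],[0,0,0,0,-0.025,0,0],[0,0,0,0,0,0.02,0],[0,0,0,0,0,0.02,0],[0,0,0,0,0,0.01,0]]'; python3 -m creep '[[0,0,0,0,0,0,0],[0,0,0,0,0,0,0],[0,0,0,0,0,0,0]]'
python3 - <<'E'
from h import *
S=np.array([525.8,25.1,1.688]);c,s=np.cos(S[2]),np.sin(S[2]);R=np.array([[c,-s],[s,c]])
print('tcp',R.T@(manip.observe()['position'][:2]-S[:2]))
E
```

```text
t: 9.5
position: [519.8, 65.2, 144.3]
tool_rot: [[0.993, 0.118, -0.002], [0.118, -0.993, -0.0], [-0.002, -0.0, -1.0]]
contact_force: [0.2, 0.3, 0.1]
width: -0.1
t: 9.8
position: [522.2, 63.8, 146.7]
tool_rot: [[0.993, 0.115, 0.002], [0.115, -0.993, -0.0], [0.002, 0.0, -1.0]]
contact_force: [-0.7, -0.5, -0.3]
width: 0.3
tcp [38.86450516 -0.90631098]
```

```bash
python3 -m creep '[[0,0,0,0,0,0.01,0],[0,0,0,0,0,0.008,0],[0,0,0,0,0,0,0]]'; for i in 1 2; do :; done; python3 -m creep '[[0,0,0,0,0,0.002,0],[0,0,0,0,0,0.002,0],[0,0,0,0,0,0.002,0],[0,0,0,0,0,0,0]]'; python3 -m creep '[[0,0,0,0,0,0.002,0],[0,0,0,0,0,0.002,0],[0,0,0,0,0,0.002,0],[0,0,0,0,0,0,0]]'; python3 -m creep '[[0,0,0,0,0,0.002,0],[0,0,0,0,0,0.002,0],[0,0,0,0,0,0,0]]'
```

```text
t: 10.1
position: [520.2, 63.7, 126.1]
tool_rot: [[0.993, 0.115, -0.003], [0.115, -0.993, -0.0], [-0.003, -0.0, -1.0]]
contact_force: [-0.6, 0.3, 0.2]
width: 0.1
t: 10.5
position: [521.5, 63.9, 121.7]
tool_rot: [[0.993, 0.116, 0.0], [0.116, -0.993, -0.0], [0.0, 0.0, -1.0]]
contact_force: [0.9, 0.2, -0.8]
width: 0.0
t: 10.9
position: [521.5, 63.9, 115.5]
tool_rot: [[0.993, 0.116, 0.0], [0.116, -0.993, -0.0], [0.0, 0.0, -1.0]]
contact_force: [0.3, -0.6, 1.4]
width: -0.3
t: 11.2
position: [521.5, 63.9, 111.4]
tool_rot: [[0.993, 0.116, 0.0], [0.116, -0.993, -0.0], [0.0, 0.0, -1.0]]
contact_force: [-0.1, -0.0, 1.0]
width: -0.3
```

```bash
python3 -m creep '[[0,0,0,0,0,0.002,0],[0,0,0,0,0,0.001,0]]'; python3 -m creep '[[0,0,0,0,0,0.002,0],[0,0,0,0,0,0.001,0]]'
python3 - <<'E'
from h import *
snap('top','top6');snap('scene','scene6');crop('scene6',205,160,275,220,10,'c7')
E
```

```text
t: 11.4
position: [521.5, 63.9, 108.6]
tool_rot: [[0.993, 0.116, 0.0], [0.116, -0.993, -0.0], [0.0, 0.0, -1.0]]
contact_force: [-0.1, -1.0, 4.1]
width: 0.2
t: 11.6
position: [521.5, 63.9, 105.5]
tool_rot: [[0.993, 0.116, 0.0], [0.116, -0.993, -0.0], [0.0, 0.0, -1.0]]
contact_force: [-0.1, -0.1, 3.7]
width: -0.0
```

View pics/c7.png

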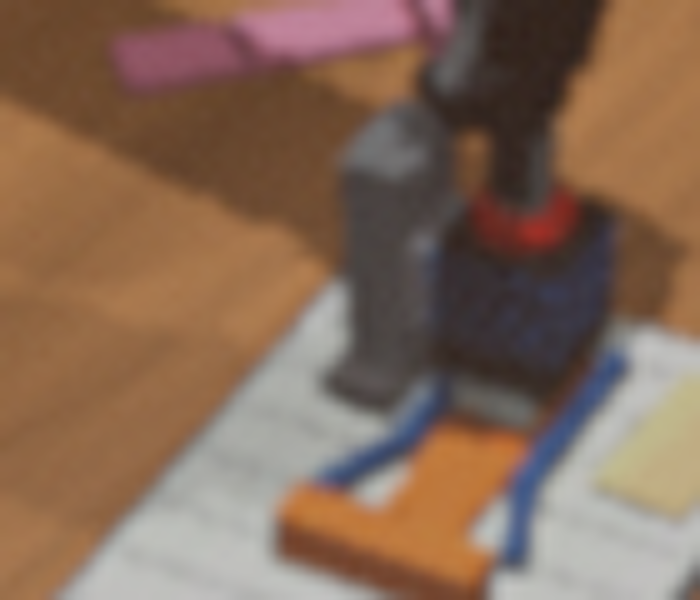

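The shut fingers are on the pad (525,215), the head is lower and moving with about 4 N, and the gauge is still in place. I'll continue until the force rises.

```bash
python3 -m creep '[[0,0,0,0,0,0.001,0],[0,0,0,0,0,0.001,0]]'; python3 -m creep '[[0,0,0,0,0,0.001,0],[0,0,0,0,0,0,0]]';python3 -m creep '[[0,0,0,0,0,0.0005,0],[0,0,0,0,0,0,0]]'
```

```text
t: 11.9
position: [521.5, 63.9, 103.7]
tool_rot: [[0.993, 0.116, 0.0], [0.116, -0.993, -0.0], [0.0, 0.0, -1.0]]
contact_force: [0.0, -0.4, 4.5]
width: 0.2
t: 12.1
position: [521.5, 63.9, 102.5]
tool_rot: [[0.993, 0.116, 0.0], [0.116, -0.993, -0.0], [0.0, 0.0, -1.0]]
contact_force: [-0.1, 0.1, 3.1]
width: 0.1
t: 12.3
position: [521.6, 63.9, 102.1]
tool_rot: [[0.993, 0.116, 0.0], [0.116, -0.993, -0.0], [0.0, 0.0, -1.0]]
contact_force: [-0.3, 0.0, 3.7]
width: 0.1
```

```bash
python3 -m creep '[[0,0,0,0,0,0.0006,0],[0,0,0,0,0,0,0]]'; python3 -m creep '[[0,0,0,0,0,0.0005,0],[0,0,0,0,0,0,0]]'
```

```text
t: 12.5
position: [521.5, 63.9, 102.1]
tool_rot: [[0.993, 0.116, 0.001], [0.116, -0.993, -0.0], [0.001, 0.0, -1.0]]
contact_force: [-0.9, 0.5, 6.8]
width: 0.1
t: 12.7
position: [521.6, 63.9, 102.0]
tool_rot: [[0.993, 0.116, 0.001], [0.116, -0.993, -0.0], [0.001, 0.0, -1.0]]
contact_force: [-1.0, 0.5, 11.3]
width: -0.3
```

The force rises to 11 N while z stays at 102.0, so the head rests on the blade (travel 30 mm). I'll hold briefly, then retreat.

```bash
python3 -m creep '[[0,0,0,0,0,0,0],[0,0,0,0,0,0,0],[0,0,0,0,0,-0.005,0],[0,0,0,0,0,-0.03,0],[0,0,0,0,0,-0.04,0],[0,0,0,0,0,-0.04,0],[0,0,0,0,0.04,0,0],[0,0,0,0,0.04,0,0],[0,0,0,0,0.04,0,0],[0,0,0,0,0.04,0,0]]'; python3 -m creep '[[0,0,0,0,0.045,0,0],[0,0,0,0,0.045,0,0],[0,0,0,0,0.03,0,0],[0,0,0,0,0,0,0],[0,0,0,0,0,0,0]]'
python3 - <<'E'
from h import *
snap('top','top7');snap('scene','scene7')
crop('top7',222,165,312,225,8,'a7');crop('scene7',205,165,275,225,8,'b7')
a=cv2.imread('pics/a7.png');b=cv2.imread('pics/b7.png');m=np.hstack([a,b]);cv2.imwrite('pics/m7.png',cv2.resize(m,(796,300),interpolation=cv2.INTER_AREA))
E
```

```text
t: 13.7
position: [539.3, -96.2, 215.5]
tool_rot: [[0.993, 0.116, -0.001], [0.116, -0.993, 0.0], [-0.001, -0.001, -1.0]]
contact_force: [0.9, 0.3, -0.0]
width: 0.4
t: 14.2
position: [553.1, -214.4, 215.1]
tool_rot: [[0.993, 0.114, -0.002], [0.114, -0.993, 0.001], [-0.002, -0.002, -1.0]]
contact_force: [-0.0, 1.3, -0.4]
width: 0.0
```

View pics/m7.png

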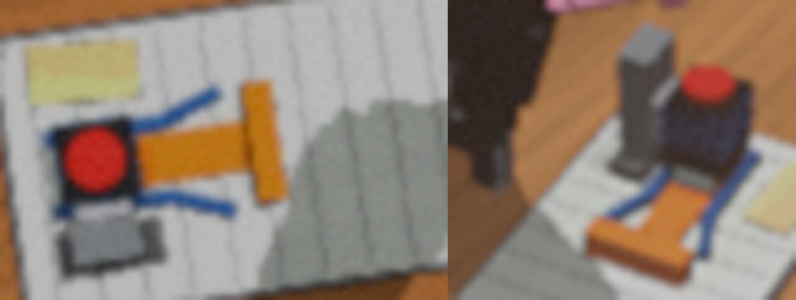

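Run:
```python
from fit import *
for t in('top5','top7'):
    d=ld(t);h=cv2.cvtColor(d['pixels'],cv2.COLOR_RGB2HSV)[165:225,265:285]
    m=(h[...,1]>150)&(h[...,0]>5)&(h[...,0]<22);v,u=np.nonzero(m);print(t,u.mean()+265,v.mean()+165,len(u))
print(manip.observe()['contact_force'],manip.observe()['t'])
print(manip.job_done())
```

```text
top5 272.60913705583755 194.51269035532994 197
top7 272.5282051282051 194.48717948717947 195
[ 0.02378936  0.06431645 -0.40528791] 14.3
the job is handed in; nothing more can be done
None
```

The gauge is in the slot with its line at the head's front face, the head rests on the blade, and the job is handed in at about 14.3 s.

**What I did:** I gripped the orange gauge by its bar, straightened it and slid it along the bed into the slot. Then I released it and pushed the head down by its red pad with shut fingers. The arm then moved clear.

**Last checks:**
- **Line position:** from the top camera, the line is at stand x ≈ 15.6 mm and the head's front face at about 15.5–16 mm.
- **Alignment:** the bar is within about 1 mm sideways and 0.02 rad.
- **Head:** the push took about 4 N. The pad stopped at z = 102.0 mm (travel 30 mm), where the force rose to 11 N.
- **After retreat:** the bar had moved less than 0.1 px in the image, and the contact force was about zero.
- **Bystanders:** none looked disturbed in the crops I viewed around the stand. I did not measure their positions at the end.

**Disagreements:**
- **Scene camera:** it was off from the top camera by about 5–10 mm, so I went by the top camera and the arm's own readings.
- **Head start height:** the images and the push showed the head already about 10–20 mm down before I pushed it, not fully raised. It was still above the step 1 limit.
- **Line at the end:** once flush, the line is hidden at the head's edge from above. Its final position therefore comes from the bar and the known 85 mm distance.

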